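# Seat the specimen carousel on its drive pin

### The job

The white carousel of the specimen turner sits loose and high on its spindle, with its notch away from the brass drive pin. Using a fingertip against one of its blue fins, push the carousel round until the notch in its rim is over the pin, then press down on its middle until it is level and fully home with the pin in the notch, and move clear. Do not lift the carousel, and leave everything else on the bench where it is.

Things in the scene. Friction and masses are not known exactly. Their poses are not given: they have to be found in the camera images.
- turner: The fixed slate-grey housing of the specimen turner, 190 x 190 mm and 30 mm tall, standing on the bench. Origin: centre of its underside, on the vertical spindle axis; z up. Its x axis points from the spindle axis towards the drive pin. A hidden 23 mm spindle on the axis centres the carousel.
- pin (a point): Point on top of the brass drive pin, 72 mm from the spindle axis, 74.5 mm above the housing's underside. The pin is a fixed radial key with a rounded top, 8 mm wide, from 66 to 94 mm from the axis, so its outer part always shows beyond the carousel's rim.
- carousel: Loose white disc, 160 mm across, 6 mm thick, 0.35 kg, on the hidden spindle. Origin: on its axis, 36 mm below the disc's top face; x axis points through the notch, z up. At first the origin is 46 mm above the turner's origin, the disc's underside 1.5 mm above the pin. It turns either way with under 2 N at a fin and stays where left. Seated, it is 8 mm lower: origin 38 mm above the turner's.
- notch (a point): Middle of the notch in the carousel's rim, at the height of the top face, 72 mm from the carousel's axis. The notch is 14 mm wide, open at the rim and 18 mm deep radially, cut right through, with a red stripe along each side.
- hub (a point): Top centre of the carousel's flat grey hub, the place to press: 44 mm across, 6 mm above the disc's top face, on the axis. With the notch over the pin, about 8 N down pushes a stiff collar (friction, no spring back) 8 mm to a rigid seat; otherwise the disc lands on the pin and stays high or tilted.
- fin0 (a point): Top middle of a blue fin standing on the carousel, 60 degrees anticlockwise (from above) from the notch, 56 mm from the axis. Each fin is a radial plate, 30 mm long (41 to 71 mm from the axis), 8 mm thick, 26 mm tall above the disc's top face.
- fin1 (a point): The same for the fin opposite the notch (180 degrees from it).
- fin2 (a point): The same for the fin 60 degrees clockwise from the notch.
- specimen_jar: Clear jar with a yellow lid, 56 mm across, 65 mm tall, standing beside the turner; leave it. Origin: centre of its underside.
- jar_lid: Flat white jar lid, 84 mm across, 11 mm tall, lying on the other side of the turner; leave it. Origin: centre of its underside.
- cassette_pink: Pink tissue cassette, 40 x 28 x 6 mm, lying in front of the turner; leave it. Origin: centre of its underside.
- cassette_green: Green tissue cassette, 40 x 28 x 6 mm, lying in front of the turner; leave it. Origin: centre of its underside.
- marker: White and red marker pen, 126 mm long, 15 mm thick, lying on the bench; leave it. Origin: below its middle.
- tablet: White tablet computer, 170 x 240 x 8 mm, lying to the robot's right; leave it. Origin: centre of its underside.
- forceps: Steel forceps, 125 mm long, 4 mm thick, lying to the robot's left; leave them. Origin: below their middle.
Mind the look-alikes: they are no part of the job. Leave any brown or orange look-alike of the carousel alone.

How it is judged (in metres and radians):
At the end, for the whole second after the job is handed in: The carousel is down on its seat (origin within 1.5 mm of its seated height of 38 mm above the housing's underside), level within 0.03 rad, centred within 3 mm, the notch within 5 mm of the pin, and at rest (z of carousel in the frame of turner below 0.0395 m and horizontal distance between notch and pin below 0.005 m and horizontal distance between carousel and turner below 0.003 m and angle between carousel's own z axis and vertical below 0.03 rad and linear speed of carousel below 0.01 m/s); the robot touches nothing.
It fails at once if the carousel is lifted more than 5 mm above its starting height on the turner (z of carousel in the frame of turner above 0.051 m).
It fails at once if another thing on the bench is moved more than 20 mm (distance of any of specimen_jar, jar_lid, cassette_pink, cassette_green, marker, tablet, forceps from where it was at the start of the episode above 0.02 m).
It also fails if it takes over 53 s, if anything falls off the work surface, if the arm or the gripper's body presses on something with over 40 N, if the wrist force passes 120 N, or if a joint passes its speed limit or range.

### The arm

A 6-joint arm with a two-finger parallel gripper is mounted at the origin on the work surface. World frame = base frame: x ahead of the robot, y to its left, z up, the work surface at z = 0. Lengths are in mm, angles in degrees, forces in N, time in s.
With the tool pointing down it reaches from about 350 to 850 mm from the base axis. Payload 8.1 kg.
Tool frame: the origin (TCP) lies on the centre line of the jaws, within the pads' length; the fingertips stand 19 mm ahead of it and the grasp point (between the pads) is the TCP; y points along the fingers, z is the direction in which the jaws open and shut, and the axes are right-handed (so a half turn about y gives the same grasp; the last joint's range is limited). The gripper opens to 85 mm and grips with 20 to 120 N. Pads are 22 mm wide; open, the fingers measure 114 mm over their backs; the gripper's body (76 mm by 85 mm) begins 54 mm behind the grasp point. The pads swing forward as they close: fully open they stand 13 mm farther back than shut.
Start: joints at [-72.387, 7.471, 85.268, -0, 87.261, -4.893], TCP at [229.686, -554.301, 250.292] pointing down, gripper open.
Joint ranges: [-169.43, 169.43], [-51.17, 129.36], [1.28, 143.12], [-76.62, 256.62], [0, 156.53], [-152.29, 152.29]. Speed limits (degrees/s): [136.94, 136.94, 159.86, 180, 180, 180].

### API

Orientations are given as [roll, pitch, yaw] about the fixed x, y, z axes, in that order (R = Rz(yaw) Ry(pitch) Rx(roll)).
In Python, from bench import * gives the robot as it stands.
- The arm moves only by the shell command python3 -m crank 'ROWS' [FORCE]. ROWS is JSON, a list of rows, each a list of 7 numbers: the shift along the tool's x, y, z in mm, then the turn, a rotation vector about the tool's x, y, z in rad, then the closure, from 0 (fully open) to 1 (shut). A call has 1 to 12 rows; each row is the pose to reach, as a shift and turn from the pose commanded when the call began, along the tool's axes at that moment; what a row does not reach only later rows make up. A row lasts 1/8 s, in which the tool goes at most 62.5 mm and 10.7 degrees, less where a joint would pass 70% of its speed; a pose out of reach is approached as far as the arm can. A call with a gripper value outside its range is refused whole. The fingers move at their own pace and stop on an object; FORCE is the grip in N (left out, the last holds). Time passes only in rows, so rows that repeat a pose let the fingers close. It gives the time, the measured TCP pose, the force and the opening at its end, in the units of the state.
- sense(): the state, without advancing time (a new reading comes with each control period).
- snapshot(name): name is "scene" or "top" or "wrist"; returns (picture, depth): 420x560x3 uint8, red, green, blue; 420x560 float32, mm along the optical axis (not along the pixel's ray), 0 where there is no reading.
- camera_model(name): a dict with "K" (3x3 intrinsics, pixels), "R" (3x3) and "t" (3): a world point X has camera coordinates R X + t; the wrist camera has in their place "hand_eye" (4x4, takes a point from camera to tool coordinates, whose origin is the TCP and whose axes are the tool frame's). Camera axes: x right, y down, z forward; pixel columns grow to the right and rows downward; lengths in mm; the calibration is good to about 2 mm. The wrist camera is an equidistant fisheye: a pixel r from the principal point sees the ray r / f radians off the axis. A picture is of the moment at which its call begins: read the wrist's pose just before it. camera_model takes no time and is no camera call.
- hand_in(): hands the job in, once; it reports no verdict.
The state is a dict: "time": time; "joint_pos": joint angles; "qd": joint speeds; "joint_efforts": joint torques, N m; "tool_pos": TCP position; "tcp_rot": TCP orientation; "ft_force": force on the tool from outside, world axes, zero at the start; "wrist_torque": the same for the moment, N m; "finger_gap": finger opening in mm.
Only numpy, scipy, OpenCV 4.12 (cv2) and the standard library are available. Lean on these libraries where they do the work, as an engineer would, in place of code of your own. Each camera call takes 0.05 s, during which the arm holds its last target.

## Working session

There is one attempt and no reset: what is moved stays moved. The work goes in short steps, Python scripts to look and compute and a shell command to move; the robot and the scene stay as the last step left them, time stands still between calls to the robot, and variables do not carry over. Pictures are saved under pics/ and viewed, and the job is handed in when it is done.

```bash
mkdir -p pics && ls && python3 - <<'E'
from bench import *
import cv2, numpy as np
s=sense(); print(s)
for n in ("scene","top"):
    p,d=snapshot(n); cv2.imwrite(f"pics/{n}0.png",p[:,:,::-1]); np.save(f"pics/{n}0_d.npy",d)
    np.save(f"pics/{n}0_p.npy",p)
    m=camera_model(n); print(n,{k:np.round(np.array(v),4).tolist() for k,v in m.items() if k in("K","R","t")})
print(camera_model("wrist"))
E
```

```text
pics
{'time': 0.0, 'joint_pos': array([-7.23858406e+01,  7.51568070e+00,  8.53313555e+01, -6.35074132e-04,
        8.72604513e+01, -4.89545218e+00]), 'qd': array([ 0.04305599, -0.03136512, -0.01129117,  0.0328361 ,  0.07822716,
        0.04335838]), 'joint_efforts': array([ 3.55778420e-04, -5.69394922e+01, -5.00560427e+01, -4.11240180e-04,
        1.47759280e-02, -1.39430313e-06]), 'tool_pos': array([ 229.53785702, -553.79048162,  249.21852395]), 'tcp_rot': array([-9.01071495e+01,  8.54076897e-03, -1.57490365e+02]), 'ft_force': array([0.5428278 , 0.07039441, 0.52434886]), 'wrist_torque': array([-0.00398548,  0.01828083,  0.0186578 ]), 'finger_gap': 85.125714932285}
scene {'K': [[393.4659, 0.0, 278.9203], [0.0, 393.4659, 206.3474], [0.0, 0.0, 1.0]], 'R': [[-0.1988, 0.98, 0.0131], [0.8124, 0.1722, -0.557], [-0.5481, -0.1001, -0.8304]], 't': [125.6062, -298.6843, 1562.2076]}
top {'K': [[536.758, 0.0, 283.5625], [0.0, 536.758, 206.3856], [0.0, 0.0, 1.0]], 'R': [[-0.0171, -0.9998, -0.0042], [-0.9832, 0.0176, -0.1816], [0.1816, 0.001, -0.9834]], 't': [-23.8893, 452.0032, 1361.2129]}
{'K': array([[325.1922621 ,   0.        , 281.07725464],
       [  0.        , 325.1922621 , 209.82929664],
       [  0.        ,   0.        ,   1.        ]]), 'hand_eye': array([[ 8.15177502e-04,  9.50937716e-01,  3.09381310e-01,
        -7.92920031e+01],
       [-3.58831620e-04, -3.09381115e-01,  9.50938062e-01,
        -1.23478703e+02],
       [ 9.99999603e-01, -8.86199110e-04,  8.90259974e-05,
        -1.11589601e+00],
       [ 0.00000000e+00,  0.00000000e+00,  0.00000000e+00,
         1.00000000e+00]])}
```

View pics/scene0.png

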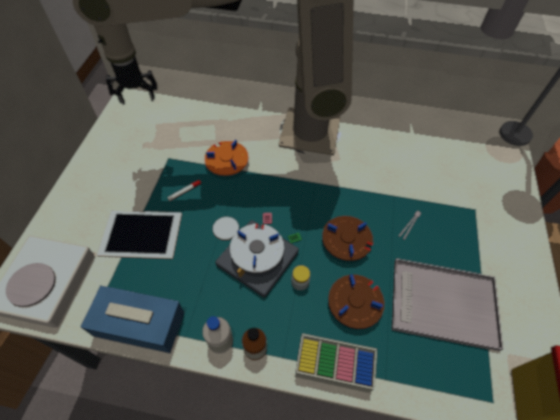

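View pics/top0.png

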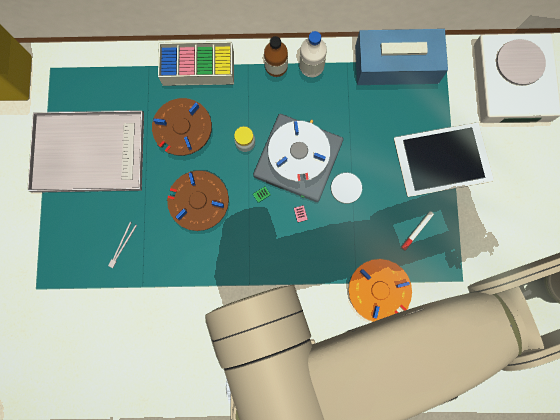

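The scene picture shows the white carousel on its slate housing at about (257,250), and the top picture at (299,150). Look-alikes are two brown ones at top (182,126) and (198,200), and an orange one at (380,290). Only the white disc on the grey square housing fits the description, so I'll confirm it in an enlarged crop.

```bash
python3 - <<'E'
import cv2
a=cv2.imread("pics/top0.png")[105:210,240:370]
b=cv2.imread("pics/scene0.png")[205:300,205:315]
cv2.imwrite("pics/top0c.png",cv2.resize(a,None,fx=6,fy=5.7,interpolation=cv2.INTER_CUBIC) if 0 else cv2.resize(a,(780,630-30),interpolation=cv2.INTER_CUBIC))
E
```

```text
(no output)
```

View pics/top0c.png

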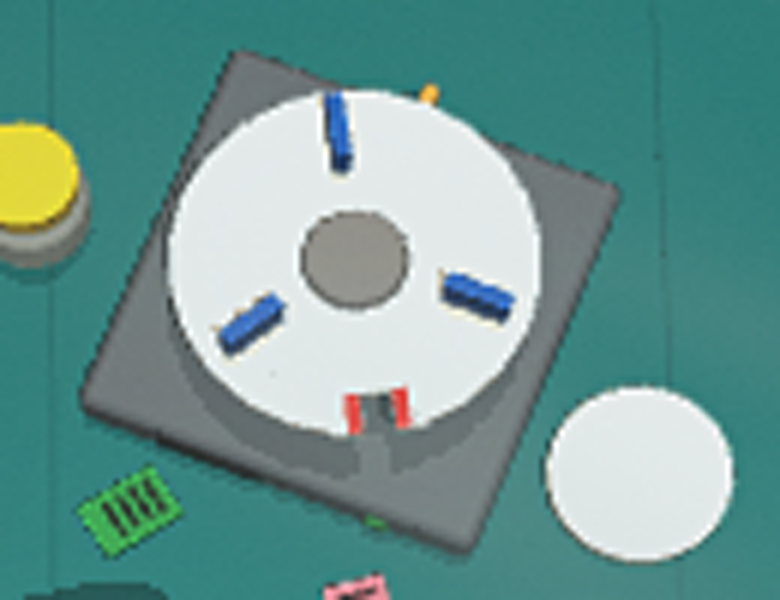

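The crop confirms the white disc on the slate housing. In full-image pixels the hub is at (299,150.5), the red-striped notch at about (303,177) facing the robot, and the brass pin at about (311.5,121.5) on the far side. The three blue fins are at about (297,127), (281,162) and (319,157). Next I'll measure these.

```bash
cat > h.py <<'E'
import numpy as np, cv2
from bench import *
def ray(cam,uv):
    m=camera_model(cam);K=np.array(m["K"]);R=np.array(m["R"]);t=np.array(m["t"]).ravel()
    uv=np.atleast_2d(uv).astype(float)
    d=(np.linalg.inv(K)@np.c_[uv,np.ones(len(uv))].T).T@R   # R^T d
    return -R.T@t,d
def onplane(cam,uv,z):
    o,d=ray(cam,uv); s=(z-o[2])/d[:,2]; return o+d*s[:,None]
def proj(cam,X):
    m=camera_model(cam);K=np.array(m["K"]);R=np.array(m["R"]);t=np.array(m["t"]).ravel()
    c=np.atleast_2d(X)@R.T+t; p=c@K.T; return p[:,:2]/p[:,2:]
def depthpt(cam,uv,d):
    m=camera_model(cam);K=np.array(m["K"]);R=np.array(m["R"]);t=np.array(m["t"]).ravel()
    uv=np.atleast_2d(uv).astype(float)
    z=np.array([np.median(d[int(round(v))-1:int(round(v))+2,int(round(u))-1:int(round(u))+2]) for u,v in uv])
    c=(np.linalg.inv(K)@np.c_[uv,np.ones(len(uv))].T).T*z[:,None]
    return (c-t)@R
def masks(p):
    h=cv2.cvtColor(p,cv2.COLOR_RGB2HSV)
    H,S,V=h[...,0],h[...,1],h[...,2]
    return dict(white=(S<40)&(V>150),blue=(H>100)&(H<125)&(S>130)&(V>60),red=((H<8)|(H>172))&(S>140)&(V>100),
      brass=(H>10)&(H<30)&(S>120)&(V>120),grey=(S<60)&(V>70)&(V<150))
def blobs(m,roi,minA=3):
    x0,y0,x1,y1=roi
    mm=np.zeros(m.shape,np.uint8); mm[y0:y1,x0:x1]=m[y0:y1,x0:x1]
    n,l,st,c=cv2.connectedComponentsWithStats(mm)
    return [(st[i,4],c[i].round(1).tolist(),st[i,:4].tolist()) for i in range(1,n) if st[i,4]>=minA],l
E
python3 - <<'E'
from h import *
for cam,roi in (("top",(245,105,350,205)),("scene",(205,205,312,298))):
    p=np.load(f"pics/{cam}0_p.npy"); d=np.load(f"pics/{cam}0_d.npy"); M=masks(p)
    print("==",cam)
    for k,z in (("white",82),("blue",108),("red",82),("brass",74.5),("grey",88)):
        b,_=blobs(M[k],roi)
        for a,c,bb in b:
            if k in("grey","white") and a<60: continue
            print(k,a,c,bb,onplane(cam,c,z).round(1).tolist()[0],"depth",depthpt(cam,c,d).round(1).tolist()[0])
E
```

```text
== top
white 2441 [298.5, 149.8] [268, 121, 62, 61] [592.1, -73.0, 82.0] depth [589.9, -72.8, 89.6]
white 472 [341.3, 187.3] [331, 173, 19, 30] [490.9, -180.0, 82.0] depth [506.8, -187.9, 9.7]
blue 33 [295.9, 127.0] [294, 121, 4, 13] [645.0, -66.9, 108.0] depth [644.4, -66.9, 109.6]
blue 47 [319.3, 156.2] [314, 153, 11, 8] [566.7, -124.5, 108.0] depth [566.6, -124.4, 108.2]
blue 34 [281.3, 160.7] [277, 157, 10, 9] [556.7, -28.1, 108.0] depth [556.6, -28.2, 108.4]
red 12 [306.5, 175.5] [306, 173, 2, 6] [523.4, -92.0, 82.0] depth [523.1, -91.9, 83.5]
red 12 [298.4, 177.0] [298, 174, 2, 7] [519.9, -71.1, 82.0] depth [519.8, -71.1, 82.4]
brass 8 [311.1, 121.1] [310, 120, 3, 3] [671.9, -108.0, 74.5] depth [671.6, -108.0, 75.4]
brass 113 [247.8, 135.6] [245, 127, 8, 19] [635.2, 58.4, 74.5] depth [637.8, 59.0, 66.7]
grey 1924 [297.7, 166.8] [254, 114, 89, 88] [545.3, -69.8, 88.0] depth [546.5, -69.9, 83.1]
grey 242 [298.6, 150.0] [290, 142, 18, 17] [589.8, -73.1, 88.0] depth [589.4, -73.0, 89.2]
== scene
white 1736 [249.4, 244.0] [214, 218, 69, 53] [584.8, -101.3, 82.0] depth [587.1, -100.5, 86.5]
blue 20 [241.4, 234.4] [239, 232, 6, 6] [571.6, -127.7, 108.0] depth [570.1, -128.3, 105.2]
blue 17 [273.8, 236.5] [271, 235, 7, 4] [558.7, -31.8, 108.0] depth [558.3, -31.9, 107.3]
blue 5 [254.0, 262.0] [254, 260, 1, 5] [651.9, -69.9, 108.0] depth [651.2, -70.1, 106.6]
brass 194 [300.8, 273.1] [293, 266, 16, 15] [643.0, 66.0, 74.5] depth [639.7, 65.9, 67.1]
grey 928 [252.9, 246.9] [212, 212, 85, 61] [595.2, -87.7, 88.0] depth [595.8, -87.5, 89.2]
grey 220 [256.4, 246.6] [248, 239, 18, 19] [592.1, -77.7, 88.0] depth [592.1, -77.7, 88.0]
grey 87 [262.8, 286.4] [253, 281, 19, 12] [710.7, -31.3, 88.0] depth [687.8, -37.7, 30.1]
```

Top-camera depth agrees with the heights given (fins 108, disc 82, pin 75), and the fin and notch angles are 60° or 120° apart as they should be. I'll refine the axis and pin angle, then plan the push on fin2, turning anticlockwise by about 150°.

```bash
python3 - <<'E'
from h import *
p=np.load("pics/top0_p.npy"); M=masks(p)
m=np.zeros(p.shape[:2],np.uint8); m[115:190,262:336]=(M["white"]|0)[115:190,262:336]
n,l,st,c=cv2.connectedComponentsWithStats(m); i=1+np.argmax(st[1:,4]); m=(l==i).astype(np.uint8)
cs,_=cv2.findContours(m,cv2.RETR_EXTERNAL,cv2.CHAIN_APPROX_NONE)
ct=cv2.convexHull(max(cs,key=len))[:,0,:].astype(float)
W=onplane("top",ct,82)[:,:2]
def circ(P):
    A=np.c_[2*P,np.ones(len(P))]; b=(P**2).sum(1); s=np.linalg.lstsq(A,b,rcond=None)[0]; return s[:2],np.sqrt(s[2]+s[:2]@s[:2])
print("rim circle",circ(W))
F=np.array([[645.0,-66.9],[566.7,-124.5],[556.7,-28.1]]); print("fin circle",circ(F))
C=np.array([590.5,-73.3])
for nme,q in (("fin1",F[0]),("fin0",F[1]),("fin2",F[2]),("notch",np.array([521.6,-81.5])),("pin",np.array([671.9,-108.0]))):
    v=q-C; print(nme,np.hypot(*v).round(1),np.degrees(np.arctan2(v[1],v[0])).round(1))
# housing contour
h=cv2.cvtColor(p,cv2.COLOR_RGB2HSV)
g=((h[...,1]<70)&(h[...,2]>60)&(h[...,2]<160)|(m>0)).astype(np.uint8); g2=np.zeros_like(g); g2[108:206,245:350]=g[108:206,245:350]
g2=cv2.morphologyEx(g2,cv2.MORPH_OPEN,np.ones((3,3),np.uint8))
cs,_=cv2.findContours(g2,cv2.RETR_EXTERNAL,cv2.CHAIN_APPROX_NONE); ct=max(cs,key=cv2.contourArea)[:,0,:].astype(float)
W=onplane("top",ct,30)[:,:2].astype(np.float32)
print("housing rect",cv2.minAreaRect(W))
# move to above fin2's clockwise side
phi=np.radians(98); tgt=np.r_[C+56*np.array([np.cos(phi),np.sin(phi)]),200]
yaw=np.radians(-157.49); ax=np.array([np.cos(yaw),np.sin(yaw),0]); az=np.array([-np.sin(yaw),np.cos(yaw),0])
dlt=tgt-np.array([229.686,-554.301,250.292]); print("tgt",tgt,"shift",dlt@ax,-dlt[2],dlt@az)
E
```

```text
rim circle (array([590.80735203, -73.47252379]), np.float64(80.62656633013596))
fin circle (array([589.46033367, -73.42029734]), np.float64(55.92109452674316))
fin1 54.9 6.7
fin0 56.5 -114.9
fin2 56.4 126.8
notch 69.4 -173.2
pin 88.5 -23.1
housing rect ((590.751220703125, -73.69519805908203), (189.27195739746094, 198.79635620117188), 67.15897369384766)
tgt [582.70630635 -17.84498815 200.        ] shift -531.5039790332243 50.292 -360.4329474592208
```

The axis is at about (590.3, -73.5): rim radius 80.6, fin circle 55.9 and housing centre all agree. The pin is at -23° and the notch at 187°, so it needs about +150°. I'll move above the clockwise side of fin2 and close the jaws on the way.

```bash
python3 -m crank '[[-30,0,-21,0,-0.02,0,1],[-75,0,-52,0,-0.04,0,1],[-125,0,-87,0,-0.07,0,1],[-175,0,-121.5,0,-0.1,0,1],[-225,0,-156,0,-0.13,0,1],[-275,0,-191,0,-0.16,0,1],[-325,0,-226,0,-0.19,0,1],[-375,0,-260.5,0,-0.22,0,1],[-425,0,-295,0,-0.24,0,1],[-470,0,-326.5,0,-0.25,0,1],[-505,20,-351,0,-0.25,0,1],[-527.6,40,-366.5,0,-0.25,0,1]]' 20
python3 - <<'E'
from h import *
s=sense(); print(s["tool_pos"],s["tcp_rot"],s["finger_gap"],s["joint_pos"].round(1))
p,d=snapshot("wrist"); cv2.imwrite("pics/w1.png",p[:,:,::-1]); np.save("pics/w1_p.npy",p); np.save("pics/w1_d.npy",d)
np.save("pics/w1_pose.npy",np.r_[s["tool_pos"],s["tcp_rot"]])
E
```

```text
time: 1.6
tool_pos: [577.5, -11.6, 209.5]
tcp_rot: [-90.0, 0.0, -143.1]
ft_force: [-0.4, 0.5, 0.0]
finger_gap: 0.0
[577.50477543 -11.60470928 209.5163816 ] [-9.00136009e+01  7.05153882e-03 -1.43068925e+02] 0.02175935252816505 [-6.2  5.3 91.9  0.  82.8 46.8]
```

View pics/w1.png

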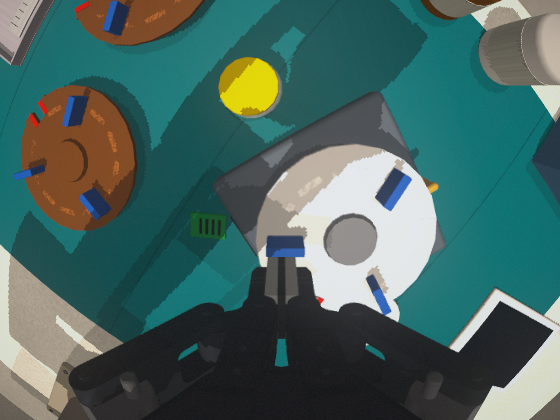

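The wrist view shows the shut fingers at about (283,265), fin2 just ahead at (285,245), the hub at (350,239), fin1 at (394,190), fin0 at (379,295) and the brass pin tip at about (432,187). I'll measure with the fisheye model and check where the fingertip will land.

```bash
cat >> h.py <<'E'
from scipy.spatial.transform import Rotation as Ro
def wpose(pose):
    return Ro.from_euler("xyz",pose[3:],degrees=True).as_matrix(),np.asarray(pose[:3])
def wproj(pose,X):
    m=camera_model("wrist");K=np.array(m["K"]);HE=np.array(m["hand_eye"]);R,t=wpose(pose)
    T=(np.atleast_2d(X)-t)@R; c=(T-HE[:3,3])@HE[:3,:3]
    th=np.arctan2(np.hypot(c[:,0],c[:,1]),c[:,2]); ph=np.arctan2(c[:,1],c[:,0])
    return np.c_[K[0,2]+K[0,0]*th*np.cos(ph),K[1,2]+K[1,1]*th*np.sin(ph)]
def wplane(pose,uv,z):
    m=camera_model("wrist");K=np.array(m["K"]);HE=np.array(m["hand_eye"]);R,t=wpose(pose)
    uv=np.atleast_2d(uv).astype(float); a=(uv-K[:2,2])/K[0,0]; th=np.hypot(a[:,0],a[:,1])
    s=np.where(th>1e-9,np.sin(th)/np.maximum(th,1e-9),1.0)
    d=np.c_[a*s[:,None],np.cos(th)]@HE[:3,:3].T@R.T; o=R@HE[:3,3]+t
    k=(z-o[2])/d[:,2]; return o+d*k[:,None]
def circ(P):
    A=np.c_[2*P,np.ones(len(P))]; b=(P**2).sum(1); s=np.linalg.lstsq(A,b,rcond=None)[0]; return s[:2],np.sqrt(s[2]+s[:2]@s[:2])
E
python3 - <<'E'
from h import *
p=np.load("pics/w1_p.npy"); pose=np.load("pics/w1_pose.npy"); M=masks(p); d=np.load("pics/w1_d.npy")
roi=(205,85,450,320)
for k,z in (("blue",108),("red",82),("brass",74.5),("grey",88)):
    b,_=blobs(M[k],roi,8)
    for a,c,bb in b: 
        w=wplane(pose,c,z)[0]; v=w[:2]-[590.3,-73.5]
        print(k,a,c,bb,w.round(1).tolist(),"r",np.hypot(*v).round(1),"ang",np.degrees(np.arctan2(v[1],v[0])).round(1))
print("hub px exp",wproj(pose,[590.3,-73.5,88]))
# fingertip px at present and after lowering
R,t=wpose(pose); tip=t+R@[0,19,0]; print("tip",tip, wproj(pose,tip), "below at108,98",wproj(pose,[[tip[0],tip[1],108],[tip[0],tip[1],98]]))
E
python3 - <<'E'
import cv2
cv2.imwrite("pics/w1c.png",cv2.resize(cv2.imread("pics/w1.png")[130:330,240:460],(770,700) if 0 else (660,600),interpolation=cv2.INTER_CUBIC))
E
```

```text
blue 348 [397.1, 192.0] [384, 174, 27, 37] [645.2, -67.8, 108.0] r 55.1 ang 5.9
blue 447 [281.9, 249.7] [267, 237, 37, 20] [556.8, -26.6, 108.0] r 57.7 ang 125.6
blue 218 [381.3, 301.1] [372, 288, 19, 27] [567.7, -124.8, 108.0] r 56.1 ang -113.8
red 25 [320.0, 299.8] [317, 297, 7, 7] [526.9, -93.1, 82.0] r 66.4 ang -162.8
brass 1478 [248.0, 97.7] [219, 85, 60, 31] [631.5, 62.6, 74.5] r 142.2 ang 73.2
brass 73 [432.6, 187.0] [427, 183, 11, 10] [670.4, -107.6, 74.5] r 87.1 ang -23.1
grey 192 [268.4, 105.7] [239, 85, 43, 33] [636.0, 45.4, 88.0] r 127.4 ang 69.0
grey 6298 [324.4, 145.8] [224, 92, 196, 166] [637.3, -6.4, 88.0] r 81.9 ang 55.0
grey 22 [389.5, 174.0] [384, 167, 14, 16] [652.6, -61.9, 88.0] r 63.4 ang 10.6
grey 8 [222.0, 185.5] [221, 184, 3, 4] [565.0, 38.2, 88.0] r 114.6 ang 102.8
grey 10 [379.7, 188.5] [377, 184, 7, 10] [638.5, -63.2, 88.0] r 49.3 ang 12.0
grey 11 [217.5, 188.4] [216, 187, 4, 4] [560.9, 39.8, 88.0] r 117.1 ang 104.5
grey 2096 [350.1, 238.7] [323, 213, 54, 52] [591.0, -71.8, 88.0] r 1.8 ang 68.1
grey 219 [438.0, 240.1] [430, 221, 15, 35] [638.0, -139.9, 88.0] r 81.8 ang -54.3
grey 53 [284.1, 236.2] [265, 235, 39, 8] [560.1, -26.4, 88.0] r 56.0 ang 122.6
grey 491 [271.6, 278.1] [262, 257, 16, 47] [522.2, -41.5, 88.0] r 75.3 ang 154.8
grey 503 [290.9, 277.8] [285, 257, 26, 47] [532.4, -54.7, 88.0] r 60.9 ang 162.0
grey 10 [315.1, 295.4] [314, 292, 4, 7] [530.7, -83.3, 88.0] r 60.4 ang -170.6
grey 8 [328.5, 309.6] [325, 309, 8, 2] [525.7, -103.6, 88.0] r 71.3 ang -155.0
hub px exp [[351.04473514 240.38313069]]
tip [577.50393465 -11.59969897 190.51638228] [[283.32181508 273.14755783]] below at108,98 [[282.58278349 218.07169376]
 [282.52300859 213.70225676]]
```

View pics/w1c.png

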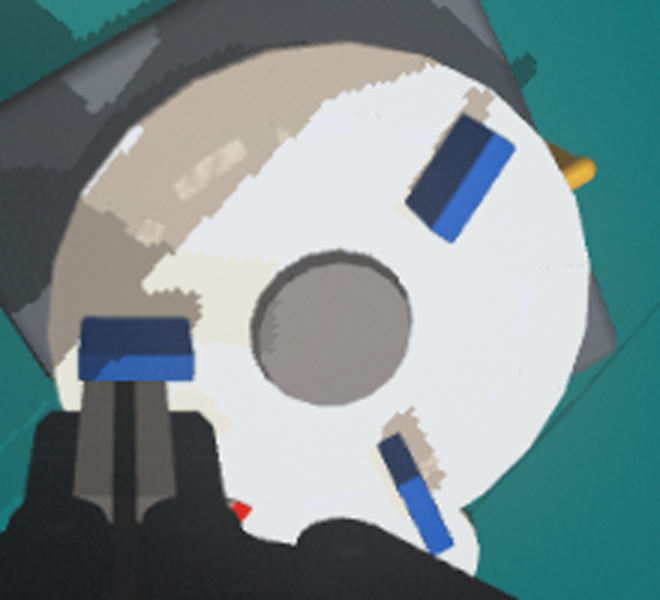

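The wrist measurements agree within about 2 mm: hub (591,-72), fins at 6°, 126° and -114°, pin at -23° and r 87. The finger will come down about 10 mm short of fin2's near face, so I'll lower it to TCP z of about 117.

```bash
python3 -m crank '[[0,25,0,0,0,0,1],[0,55,0,0,0,0,1],[0,80,0,0,0,0,1],[0,91,0,0,0,0,1],[0,93,0,0,0,0,1],[0,93,0,0,0,0,1]]'
python3 - <<'E'
from h import *
s=sense(); print(s["tool_pos"].round(1),s["tcp_rot"].round(2),s["ft_force"].round(2))
pose=np.r_[s["tool_pos"],s["tcp_rot"]]
p,d=snapshot("wrist"); cv2.imwrite("pics/w2.png",p[:,:,::-1]); np.save("pics/w2_p.npy",p); np.save("pics/w2_pose.npy",pose)
M=masks(p)
for k,z in (("blue",108),("red",82),("brass",74.5)):
    b,_=blobs(M[k],(205,150,500,400),8)
    for a,c,bb in b: 
        w=wplane(pose,c,z)[0]; v=w[:2]-[590.6,-73]
        print(k,a,c,bb,w.round(1).tolist(),"r",np.hypot(*v).round(1),"ang",np.degrees(np.arctan2(v[1],v[0])).round(1))
cv2.imwrite("pics/w2c.png",cv2.resize(p[130:400,200:520,::-1],(711,600),interpolation=cv2.INTER_CUBIC))
E
```

```text
time: 2.4
tool_pos: [577.4, -13.9, 118.3]
tcp_rot: [-89.9, 0.1, -143.2]
ft_force: [0.2, 0.2, 1.0]
finger_gap: 0.1
[577.4 -13.9 118.3] [-8.9950e+01  6.0000e-02 -1.4318e+02] [0.22 0.24 1.  ]
blue 830 [452.7, 232.1] [432, 197, 41, 67] [646.9, -65.9, 108.0] r 56.7 ang 7.2
brass 108 [488.3, 219.2] [483, 213, 12, 14] [670.8, -107.4, 74.5] r 87.3 ang -23.2
```

View pics/w2c.png

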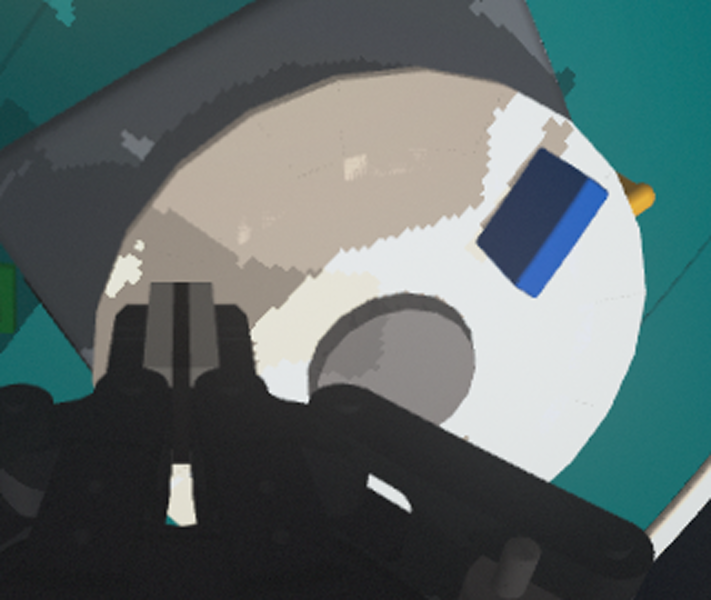

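The fingertip is over the disc beside fin2 with no contact force. I'll work out the arc about the axis (contact at 15 mm behind the fin's centre plane) and check where the tip lies.

```bash
cat >> h.py <<'E'
def arc(P0,yaw,C,d,angs,r=None):
    """shifts in tool axes so that the finger sits d behind the fin plane, turned by each ang (deg) about C"""
    y=np.radians(yaw); ex=np.array([np.cos(y),np.sin(y)]); ez=np.array([-np.sin(y),np.cos(y)])
    c=np.array(C)-np.array(P0); cx,cz=c@ex,c@ez; b=-cz if r is None else -r
    print("C in tool x,z:",round(cx,1),round(cz,1))
    for A in angs:
        a=np.radians(A); print(A,"x %.1f z %.1f ry %.3f"%(cx-d*np.cos(a)-b*np.sin(a),cz-d*np.sin(a)+b*np.cos(a),-a))
E
python3 - <<'E'
from h import *
pose=np.load("pics/w2_pose.npy"); R,t=wpose(pose)
print("tip near edge px",wproj(pose,t+(R@np.array([[-11,19,0],[-11,19,-10],[-11,19,10],[-11,10,0]]).T).T).round(1))
arc((576.79,-13.76),-143.17,(590.6,-73.0),15,range(0,61,5))
E
```

```text
tip near edge px [[283.4 253.4]
 [262.8 253.3]
 [304.  253.3]
 [283.5 261.8]]
C in tool x,z: 24.5 55.7
0 x 9.5 z 0.0 ry -0.000
5 x 14.4 z -1.1 ry -0.087
10 x 19.4 z -1.8 ry -0.175
15 x 24.4 z -2.0 ry -0.262
20 x 29.4 z -1.8 ry -0.349
25 x 34.4 z -1.1 ry -0.436
30 x 39.3 z -0.0 ry -0.524
35 x 44.1 z 1.5 ry -0.611
40 x 48.8 z 3.4 ry -0.698
45 x 53.2 z 5.7 ry -0.785
50 x 57.5 z 8.4 ry -0.873
55 x 61.5 z 11.5 ry -0.960
60 x 65.2 z 14.9 ry -1.047
```

The tip matches the 19 mm figure to within about 4 mm. I'll lower 4 mm more for engagement, then push fin2 round by 50° to start.

```bash
python3 -m crank '[[3,4,0,0,0,0,1],[9.5,4,0,0,0,0,1],[14.4,4,-1.1,0,-0.087,0,1],[19.4,4,-1.8,0,-0.175,0,1],[24.4,4,-2,0,-0.262,0,1],[29.4,4,-1.8,0,-0.349,0,1],[34.4,4,-1.1,0,-0.436,0,1],[39.3,4,0,0,-0.524,0,1],[44.1,4,1.5,0,-0.611,0,1],[48.8,4,3.4,0,-0.698,0,1],[53.2,4,5.7,0,-0.785,0,1],[57.5,4,8.4,0,-0.873,0,1]]'
python3 - <<'E'
from h import *
s=sense(); print(s["tool_pos"].round(1),s["tcp_rot"].round(2),s["ft_force"].round(2),s["joint_pos"].round(1))
p,d=snapshot("top"); cv2.imwrite("pics/t3.png",cv2.resize(p[100:215,235:375,::-1],(730,600),interpolation=cv2.INTER_CUBIC))
M=masks(p)
for k,z in (("blue",108),("red",82),("brass",74.5)):
    for a,c,bb in blobs(M[k],(265,115,340,190),4)[0]:
        w=onplane("top",c,z)[0]; v=w[:2]-[590.3,-73.5]
        print(k,a,c,bb,w.round(1).tolist(),"r",np.hypot(*v).round(1),"ang",np.degrees(np.arctan2(v[1],v[0])).round(1))
E
```

```text
time: 3.95
tool_pos: [535.2, -55.0, 113.3]
tcp_rot: [-90.0, 0.0, -93.0]
ft_force: [-0.7, 2.5, 0.2]
finger_gap: -0.2
[535.2 -55.  113.3] [-9.003e+01  3.000e-02 -9.299e+01] [-0.74  2.45  0.18] [-11.3   4.3 103.5   0.   72.3  -8.4]
blue 6 [297.3, 172.2] [297, 171, 2, 4] [526.0, -67.9, 108.0] r 64.5 ang 175.0
red 11 [324.3, 162.4] [322, 161, 5, 4] [557.2, -138.6, 82.0] r 73.0 ang -116.9
```

View pics/t3.png

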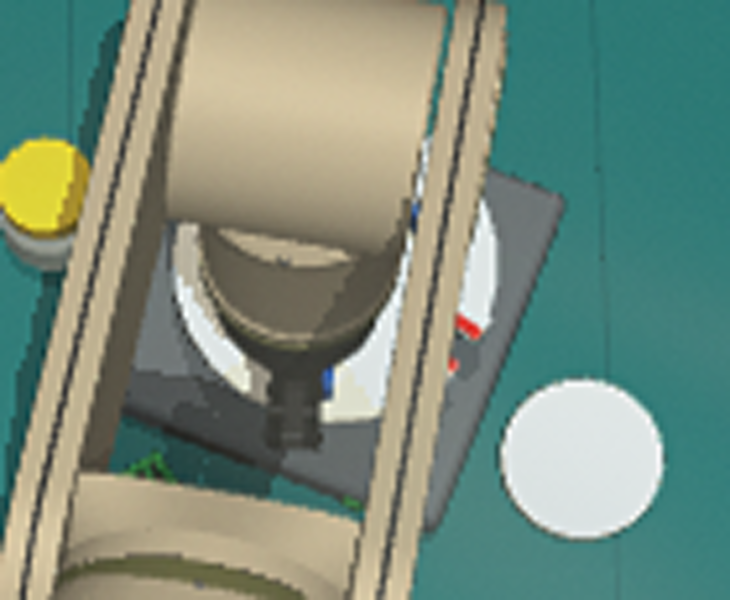

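The push works: the notch has moved about 50° to around -122°, with a 2.5 N reaction. The top view shows the red stripes near crop (465,345), on the right side of the disc. I'll continue another 72°.

```bash
python3 - <<'E'
from h import *
arc((535.80,-54.95),-93.15,(590.6,-73.0),15,[0]+list(range(6,97,6)),r=55.7)
E
```

```text
C in tool x,z: 15.0 55.7
0 x 0.0 z 0.0 ry -0.000
6 x 5.9 z -1.3 ry -0.105
12 x 11.9 z -1.9 ry -0.209
18 x 18.0 z -1.9 ry -0.314
24 x 24.0 z -1.3 ry -0.419
30 x 29.9 z -0.0 ry -0.524
36 x 35.6 z 1.8 ry -0.628
42 x 41.1 z 4.3 ry -0.733
48 x 46.4 z 7.3 ry -0.838
54 x 51.3 z 10.8 ry -0.942
60 x 55.7 z 14.9 ry -1.047
66 x 59.8 z 19.4 ry -1.152
72 x 63.4 z 24.2 ry -1.257
78 x 66.4 z 29.5 ry -1.361
84 x 68.8 z 35.0 ry -1.466
90 x 70.7 z 40.7 ry -1.571
96 x 72.0 z 46.6 ry -1.676
```

```bash
python3 -m crank '[[5.9,0,-1.3,0,-0.105,0,1],[11.9,0,-1.9,0,-0.209,0,1],[18,0,-1.9,0,-0.314,0,1],[24,0,-1.3,0,-0.419,0,1],[29.9,0,0,0,-0.524,0,1],[35.6,0,1.8,0,-0.628,0,1],[41.1,0,4.3,0,-0.733,0,1],[46.4,0,7.3,0,-0.838,0,1],[51.3,0,10.8,0,-0.942,0,1],[55.7,0,14.9,0,-1.047,0,1],[59.8,0,19.4,0,-1.152,0,1],[63.4,0,24.2,0,-1.257,0,1]]'
python3 - <<'E'
from h import *
s=sense(); print(s["tool_pos"].round(1),s["tcp_rot"].round(2),s["ft_force"].round(2),s["joint_pos"].round(1))
pose=np.r_[s["tool_pos"],s["tcp_rot"]]
p,d=snapshot("wrist"); cv2.imwrite("pics/w4.png",p[:,:,::-1])
q,d=snapshot("scene"); cv2.imwrite("pics/s4.png",cv2.resize(q[195:305,195:325,::-1],(709,600),interpolation=cv2.INTER_CUBIC))
M=masks(p)
for k,z in (("blue",108),("red",82),("brass",74.5)):
    for a,c,bb in blobs(M[k],(0,0,560,420),8)[0]:
        w=wplane(pose,c,z)[0]; v=w[:2]-[590.6,-73]
        if np.hypot(*v)<110: print(k,a,c,bb,w.round(1).tolist(),"r",np.hypot(*v).round(1),"ang",np.degrees(np.arctan2(v[1],v[0])).round(1))
E
```

```text
time: 5.5
tool_pos: [556.0, -119.9, 113.2]
tcp_rot: [-90.0, 0.0, -21.0]
ft_force: [-0.7, -0.5, -0.2]
finger_gap: -0.2
[ 556.  -119.9  113.2] [-9.002e+01  5.000e-02 -2.103e+01] [-0.74 -0.53 -0.19] [-17.3   8.9  98.5  -0.   72.7 -86.3]
blue 1794 [450.7, 213.6] [422, 182, 57, 67] [550.3, -33.3, 108.0] r 56.6 ang 135.4
red 11 [286.0, 363.8] [284, 362, 4, 4] [627.7, -143.4, 82.0] r 79.6 ang -62.2
```

View pics/w4.png

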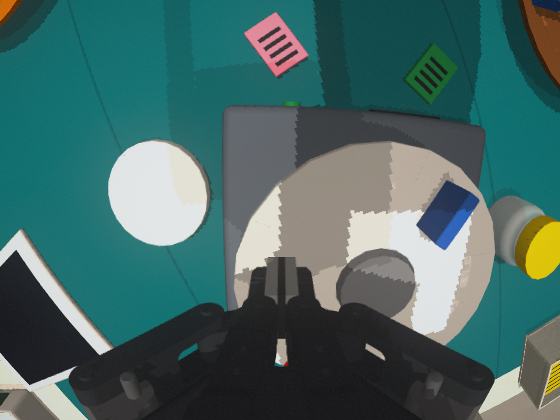

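View pics/s4.png

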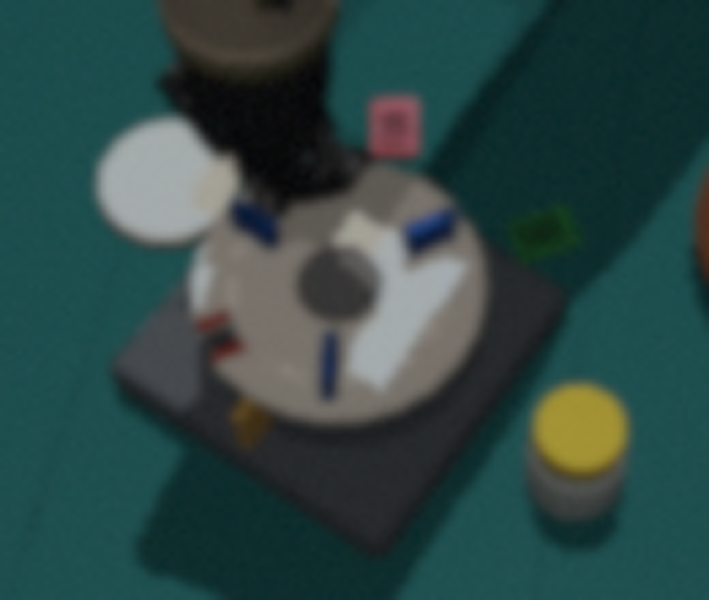

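In the scene view the notch is at about crop (222,335) and the pin at (250,420), with the notch coming round to it. I'll estimate the remaining angle from the scene picture's red and brass blobs before the next push.

```bash
python3 - <<'E'
from h import *
q,d=snapshot("scene"); 
hsv=cv2.cvtColor(q,cv2.COLOR_RGB2HSV); H,S,V=[hsv[...,i].astype(int) for i in range(3)]
for k,m,z in (("red",((H<8)|(H>170))&(S>110)&(V>40),82),("brass",(H>10)&(H<28)&(S>120)&(V>50),74.5),("blue",(H>105)&(H<128)&(S>130)&(V>30),108),("hub",(S<70)&(V>40)&(V<95),88)):
    for a,c,bb in blobs(m,(225,225,292,280),3)[0]:
        w=onplane("scene",c,z)[0]; v=w[:2]-[591.5,-76.5]
        print(k,a,c,bb,w.round(1).tolist(),"r",np.hypot(*v).round(1),"ang",np.degrees(np.arctan2(v[1],v[0])).round(1))
E
```

```text
red 5 [236.4, 258.4] [235, 258, 4, 2] [639.1, -127.2, 82.0] r 69.5 ang -46.8
brass 32 [240.4, 271.9] [238, 269, 6, 7] [675.2, -106.2, 74.5] r 88.8 ang -19.5
blue 24 [241.7, 235.2] [239, 233, 6, 6] [574.1, -126.2, 108.0] r 52.6 ang -109.3
blue 25 [273.3, 236.7] [270, 234, 8, 6] [559.7, -33.1, 108.0] r 53.8 ang 126.2
blue 4 [255.0, 261.5] [255, 260, 1, 4] [649.8, -67.5, 108.0] r 59.0 ang 8.8
hub 392 [255.5, 240.7] [237, 225, 42, 44] [573.2, -85.0, 88.0] r 20.2 ang -155.2
hub 757 [259.0, 263.3] [225, 235, 67, 45] [643.7, -57.8, 88.0] r 55.5 ang 19.7
hub 9 [228.2, 239.6] [225, 239, 7, 2] [586.4, -166.2, 88.0] r 89.8 ang -93.3
```

The scene fins (8.8°, 126°, -109°) confirm about 122° turned, leaving about 28°. I'll push 23° more, back off, and measure the remainder closely.

```bash
python3 - <<'E'
from h import *
arc((556.48,-119.58),-21.13,(590.6,-73.0),15,[0,5,10,15,20,23],r=55.7)
E
```

```text
C in tool x,z: 15.0 55.7
0 x 0.0 z 0.0 ry -0.000
5 x 4.9 z -1.0 ry -0.087
10 x 9.9 z -1.7 ry -0.175
15 x 15.0 z -1.9 ry -0.262
20 x 20.0 z -1.7 ry -0.349
23 x 23.0 z -1.4 ry -0.401
```

```bash
python3 -m crank '[[4.9,0,-1,0,-0.087,0,1],[9.9,0,-1.7,0,-0.175,0,1],[15,0,-1.9,0,-0.262,0,1],[19,0,-1.7,0,-0.332,0,1],[21.5,0,-1.6,0,-0.375,0,1],[23,0,-1.4,0,-0.401,0,1],[23,0,-1.4,0,-0.401,0,1],[18,0,-3.5,0,-0.401,0,1],[13.8,0,-5.3,0,-0.401,0,1],[13.8,-20,-5.3,0,-0.401,0,1],[13.8,-55,-5.3,0,-0.401,0,1],[13.8,-90,-5.3,0,-0.401,0,1]]'
python3 - <<'E'
from h import *
y=np.radians(-21.13); ex=np.array([np.cos(y),np.sin(y)]); ez=np.array([-np.sin(y),np.cos(y)])
P=np.array([556.48,-119.58])+13.8*ex-5.3*ez; yaw=-21.13+np.degrees(.401); print("cmd",P,yaw,"z",113.29+90)
s=sense(); print(s["tool_pos"].round(1),s["tcp_rot"].round(2),s["ft_force"].round(2))
# next: above clockwise side of fin1 (fin1 ~152 deg), tool yaw -203
C=np.array([590.6,-73.0]); th=np.radians(152); er=np.array([np.cos(th),np.sin(th)]); et=np.array([-np.sin(th),np.cos(th)])
T=C+56*er-25*et; y=np.radians(yaw); ex=np.array([np.cos(y),np.sin(y)]); ez=np.array([-np.sin(y),np.cos(y)])
dlt=T-P; print("T",T,"shift x,z",dlt@ex,dlt@ez,"turn about z",-203-yaw,"ry",np.radians(203+yaw))
E
```

```text
time: 7.15
tool_pos: [567.7, -129.5, 205.9]
tcp_rot: [-90.0, -0.1, 1.8]
ft_force: [1.4, -0.4, 0.4]
finger_gap: 0.1
cmd [ 567.44158396 -129.49835052] 1.8456075847460127 z 203.29000000000002
[ 567.7 -129.5  205.9] [-9.002e+01 -7.000e-02  1.830e+00] [ 1.45 -0.45  0.4 ]
T [552.89172387 -24.63590266] shift x,z -11.165074600670831 105.27664749676339 turn about z -204.845607584746 ry 3.575230310602087
```

```bash
python3 -m crank '[[-1,0,9,0,0.18,0,1],[-2,0,18,0,0.36,0,1],[-3,0,27,0,0.54,0,1],[-4,0,36,0,0.72,0,1],[-5,0,45,0,0.9,0,1],[-6,0,54,0,1.08,0,1],[-7,0,63,0,1.26,0,1],[-8,0,72,0,1.44,0,1],[-9,0,81,0,1.62,0,1],[-10,0,90,0,1.8,0,1],[-11,0,98,0,1.98,0,1],[-11.2,0,105.3,0,2.16,0,1]]' && python3 -m crank '[[0,0,0,0,0.18,0,1],[0,0,0,0,0.36,0,1],[0,0,0,0,0.54,0,1],[0,0,0,0,0.72,0,1],[0,0,0,0,0.9,0,1],[0,0,0,0,1.08,0,1],[0,0,0,0,1.25,0,1],[0,0,0,0,1.38,0,1],[0,0,0,0,1.415,0,1],[0,0,0,0,1.415,0,1]]'
python3 - <<'E'
from h import *
s=sense(); print(s["tool_pos"].round(1),s["tcp_rot"].round(2),s["ft_force"].round(2),s["joint_pos"].round(1))
pose=np.r_[s["tool_pos"],s["tcp_rot"]]
p,d=snapshot("wrist"); cv2.imwrite("pics/w5.png",p[:,:,::-1]); np.save("pics/w5_p.npy",p); np.save("pics/w5_pose.npy",pose)
M=masks(p)
for k,z in (("blue",108),("red",82),("brass",74.5),("grey",88)):
    for a,c,bb in blobs(M[k],(0,0,560,420),8)[0]:
        w=wplane(pose,c,z)[0]; v=w[:2]-[590.6,-73]
        if np.hypot(*v)<100 and (k!="grey" or np.hypot(*v)<8): print(k,a,c,bb,w.round(1).tolist(),"r",np.hypot(*v).round(1),"ang",np.degrees(np.arctan2(v[1],v[0])).round(1))
print("pin exp px",wproj(pose,[[590.6+72*np.cos(np.radians(-23)),-73+72*np.sin(np.radians(-23)),82]]))
E
```

```text
time: 8.65
tool_pos: [553.3, -24.3, 205.3]
tcp_rot: [-89.9, 0.1, -122.3]
ft_force: [-0.0, 0.0, -0.2]
finger_gap: -0.2
time: 9.9
tool_pos: [553.2, -24.6, 204.2]
tcp_rot: [-90.0, 0.1, 157.1]
ft_force: [0.3, -0.2, -0.0]
finger_gap: 0.0
[553.2 -24.6 204.2] [-9.0020e+01  6.0000e-02  1.5712e+02] [ 0.27 -0.19 -0.05] [ -7.9   1.7  96.1   0.   82.  105. ]
blue 453 [260.6, 97.8] [241, 82, 41, 32] [637.4, -44.7, 108.0] r 54.7 ang 31.2
blue 454 [399.4, 114.1] [380, 104, 39, 23] [592.5, -129.8, 108.0] r 56.8 ang -88.1
blue 405 [318.1, 221.7] [311, 203, 15, 39] [541.4, -47.9, 108.0] r 55.3 ang 152.9
red 168 [319.0, 48.4] [315, 37, 9, 24] [657.2, -98.3, 82.0] r 71.2 ang -20.8
red 161 [346.5, 52.3] [342, 41, 10, 23] [647.2, -116.6, 82.0] r 71.5 ang -37.6
brass 197 [325.0, 38.5] [320, 25, 9, 33] [663.9, -107.1, 74.5] r 80.9 ang -24.9
grey 1309 [315.8, 140.2] [293, 111, 61, 61] [593.9, -68.8, 88.0] r 5.3 ang 51.4
pin exp px [[322.67406429  47.46749034]]
```

View pics/w5.png

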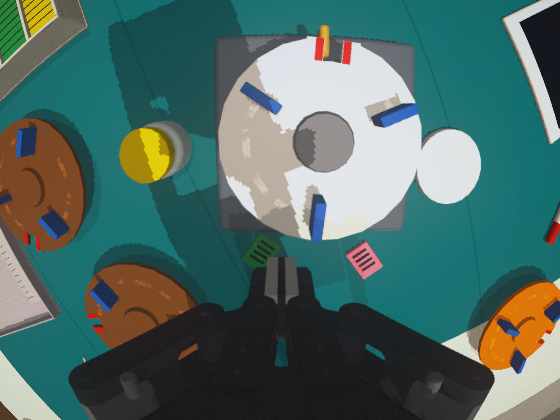

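The wrist view shows the notch's red stripes at (319,48) and (347,52), with the brass pin at (325,38) just left of the notch centre. It needs a few degrees more anticlockwise. I'll measure the difference using an axis found in this same picture.

```bash
cat >> h.py <<'E'
def analyse(p,pose,roi,zoff=0.0,verbose=True):
    """carousel axis (rim circle), notch and pin directions, all from one wrist picture"""
    hsv=cv2.cvtColor(p,cv2.COLOR_RGB2HSV); H,S,V=[hsv[...,i].astype(int) for i in range(3)]
    x0,y0,x1,y1=roi; B=np.zeros(p.shape[:2],bool); B[y0:y1,x0:x1]=1
    m=((S<85)&(V>140)&B).astype(np.uint8)
    n,l,st,c=cv2.connectedComponentsWithStats(m); i=1+np.argmax(st[1:,4]); m=(l==i).astype(np.uint8)
    ct=max(cv2.findContours(m,cv2.RETR_EXTERNAL,cv2.CHAIN_APPROX_NONE)[0],key=len)
    hull=cv2.convexHull(ct)[:,0,:].astype(float)
    W=wplane(pose,hull,82-zoff)[:,:2]; C,r=circ(W)
    for _ in range(3):
        e=np.abs(np.hypot(*(W-C).T)-r); W=W[e<max(1.0,2*np.median(e))]; C,r=circ(W)
    out=[]
    red=(((H<8)|(H>172))&(S>140)&(V>80)&B); br=((H>10)&(H<30)&(S>120)&(V>100)&B)
    f=lambda v:np.degrees(np.arctan2(v[1],v[0]))
    rs=[]
    for a,c,bb in sorted(blobs(red,roi,15)[0],reverse=True)[:2]:
        w=wplane(pose,c,82-zoff)[0,:2]; rs.append(w)
    N=np.mean(rs,0)-C
    ys,xs=np.nonzero(br); w=wplane(pose,np.c_[xs,ys],74.5)[:,:2]-C; rr=np.hypot(*w.T); w=w[(rr>60)&(rr<97)]
    pin=w.mean(0)
    print("axis",C.round(1),"rim r",r.round(1),"n",len(W),"stripe gap",np.hypot(*(rs[0]-rs[1])).round(1))
    print("notch r %.1f ang %.2f | pin n %d r %.1f ang %.2f | turn needed %.2f"%(np.hypot(*N),f(N),len(w),np.hypot(*pin),f(pin),f(pin)-f(N)))
    return C,f(N),f(pin)
E
python3 - <<'E'
from h import *
p=np.load("pics/w5_p.npy"); pose=np.load("pics/w5_pose.npy")
analyse(p,pose,(205,15,430,255))
cv2.imwrite("pics/w5c.png",cv2.resize(p[15:75,290:375,::-1],(765,540),interpolation=cv2.INTER_CUBIC))
# fin1 top centre px and finger after lowering
C=np.array([590.6,-73.0])
for z in (108,94): print(wproj(pose,[[552.9,-24.6,z]]).round(1))
E
```

```text
axis [590.  -74.9] rim r 81.0 n 28 stripe gap 20.9
notch r 70.2 ang -27.61 | pin n 204 r 80.8 ang -23.42 | turn needed 4.20
[[282.3 219.7]]
[[282.2 213.5]]
```

View pics/w5c.png

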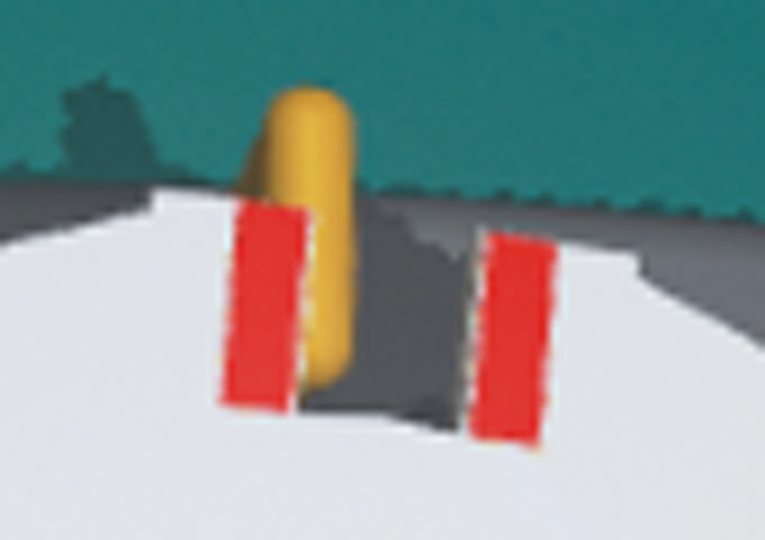

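The enlarged crop shows the pin's centre at x≈312 and the notch's middle at x≈390, so the notch is about 6 mm clockwise of the pin. That needs about 4.5° anticlockwise. I'll nudge fin1 with the finger's side (tool +z), back off, and look again from the same pose.

```bash
python3 -m crank '[[0,20,0,0,0,0,1],[0,55,0,0,0,0,1],[0,83,0,0,0,0,1],[0,90,0,0,0,0,1],[0,90,5,0,0,0,1],[0,90,10,0,0,0,1],[0,90,13,0,0,0,1],[0,90,15,0,0,0,1],[0,90,16,0,0,0,1],[0,90,16,0,0,0,1],[0,90,6,0,0,0,1],[0,60,4,0,0,0,1]]' && python3 -m crank '[[0,-30,-4,0,0,0,1],[0,-56,-4,0,0,0,1],[0,-60,-4,0,0,0,1],[0,-60,-4,0,0,0,1]]'
python3 - <<'E'
from h import *
s=sense(); print(s["tool_pos"].round(1),s["tcp_rot"].round(2),s["ft_force"].round(2))
pose=np.r_[s["tool_pos"],s["tcp_rot"]]
p,d=snapshot("wrist"); cv2.imwrite("pics/w6.png",p[:,:,::-1]); np.save("pics/w6_p.npy",p); np.save("pics/w6_pose.npy",pose)
analyse(p,pose,(205,15,430,255))
cv2.imwrite("pics/w6c.png",cv2.resize(p[15:75,290:375,::-1],(765,540),interpolation=cv2.INTER_CUBIC))
E
```

```text
time: 11.45
tool_pos: [549.2, -27.2, 140.6]
tcp_rot: [-89.9, -0.3, 157.0]
ft_force: [0.4, 0.1, 0.1]
finger_gap: 0.2
time: 11.95
tool_pos: [552.7, -24.3, 202.5]
tcp_rot: [-90.0, -0.0, 157.0]
ft_force: [0.0, -0.7, -0.6]
finger_gap: -0.2
[552.7 -24.3 202.5] [-8.9990e+01 -4.0000e-02  1.5702e+02] [ 0.01 -0.74 -0.6 ]
axis [589.4 -76. ] rim r 80.6 n 35 stripe gap 21.0
notch r 70.5 ang -22.88 | pin n 317 r 78.7 ang -21.87 | turn needed 1.01
```

View pics/w6c.png

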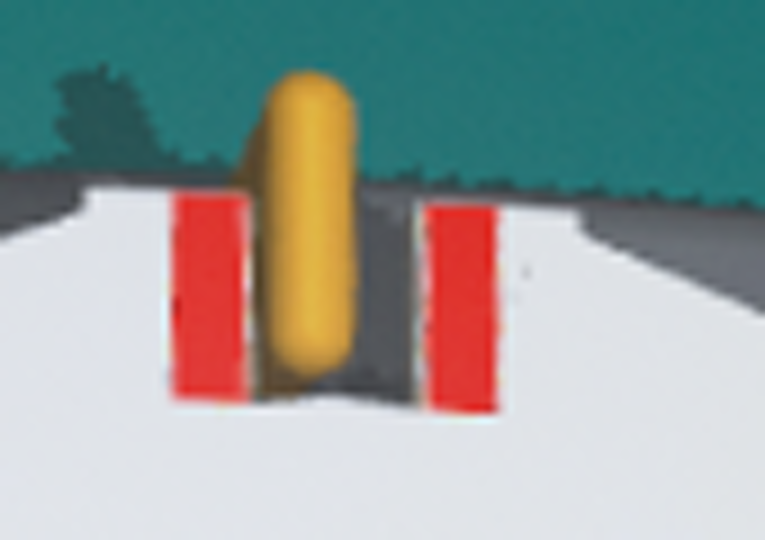

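Now the notch edges are at x≈253 and 417 with the pin centred at 312. After the parallax of about 1 mm, the notch is only about 1 mm short (1.0° by the code). One more small nudge will centre it better.

```bash
python3 -m crank '[[0,20,0,0,0,0,1],[0,55,0,0,0,0,1],[0,83,0,0,0,0,1],[0,90,3,0,0,0,1],[0,90,8,0,0,0,1],[0,90,13,0,0,0,1],[0,90,15,0,0,0,1],[0,90,16.3,0,0,0,1],[0,90,17,0,0,0,1],[0,90,17,0,0,0,1],[0,90,7,0,0,0,1],[0,60,4,0,0,0,1]]' && python3 -m crank '[[0,-30,-4,0,0,0,1],[0,-56,-4,0,0,0,1],[0,-60,-4,0,0,0,1],[0,-60,-4,0,0,0,1]]'
python3 - <<'E'
from h import *
s=sense(); print(s["tool_pos"].round(1),s["tcp_rot"].round(2),s["ft_force"].round(2))
pose=np.r_[s["tool_pos"],s["tcp_rot"]]
p,d=snapshot("wrist"); cv2.imwrite("pics/w7.png",p[:,:,::-1]); np.save("pics/w7_p.npy",p); np.save("pics/w7_pose.npy",pose)
analyse(p,pose,(205,15,430,255))
cv2.imwrite("pics/w7c.png",cv2.resize(p[15:75,290:375,::-1],(765,540),interpolation=cv2.INTER_CUBIC))
P=np.array([552.9,-24.64]); y=np.radians(-203.0); ex=np.array([np.cos(y),np.sin(y)]); ez=np.array([-np.sin(y),np.cos(y)])
d=np.array([590.3,-74])-P; print("to hub x,z",d@ex,d@ez)
E
```

```text
time: 13.5
tool_pos: [549.2, -27.2, 140.5]
tcp_rot: [-89.9, -0.4, 157.0]
ft_force: [-0.8, -0.1, -0.2]
finger_gap: 0.4
time: 14.0
tool_pos: [552.7, -24.3, 202.5]
tcp_rot: [-90.0, -0.0, 157.0]
ft_force: [-0.1, 0.1, -0.2]
finger_gap: -0.1
[552.7 -24.3 202.5] [-8.9990e+01 -4.0000e-02  1.5702e+02] [-0.12  0.14 -0.24]
axis [589.3 -75.9] rim r 80.6 n 35 stripe gap 21.0
notch r 70.8 ang -22.13 | pin n 316 r 78.7 ang -21.88 | turn needed 0.26
to hub x,z -53.71337002135179 30.822775360913635
```

View pics/w7c.png

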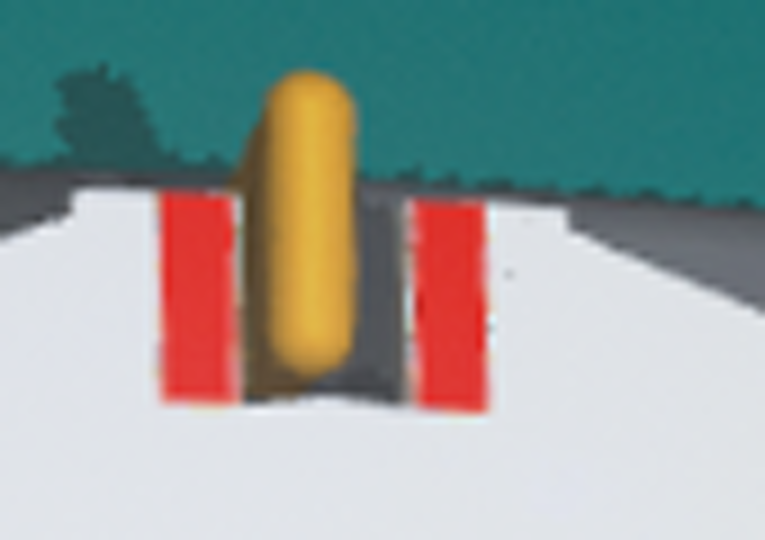

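The notch is now 0.3° from the pin by the code, and the picture agrees once parallax is allowed for. Next I'll move over the hub and stop about 8 mm above it.

```bash
python3 -m crank '[[-18,0,10,0,0,0,1],[-40,0,23,0,0,0,1],[-53.7,0,30.8,0,0,0,1],[-53.7,20,30.8,0,0,0,1],[-53.7,50,30.8,0,0,0,1],[-53.7,75,30.8,0,0,0,1],[-53.7,86,30.8,0,0,0,1],[-53.7,88,30.8,0,0,0,1],[-53.7,88,30.8,0,0,0,1]]'
python3 - <<'E'
from h import *
s=sense(); print(s["tool_pos"].round(1),s["tcp_rot"].round(2),s["ft_force"].round(2))
p,d=snapshot("wrist"); cv2.imwrite("pics/w8.png",p[:,:,::-1])
q,d=snapshot("scene"); cv2.imwrite("pics/s8.png",cv2.resize(q[195:305,195:325,::-1],(709,600),interpolation=cv2.INTER_CUBIC))
E
```

```text
time: 15.18
tool_pos: [590.7, -73.8, 116.0]
tcp_rot: [-90.0, 0.1, 157.0]
ft_force: [-0.6, -0.0, 0.2]
finger_gap: -0.0
[590.7 -73.8 116. ] [-9.0010e+01  6.0000e-02  1.5702e+02] [-0.63 -0.03  0.24]
```

View pics/w8.png

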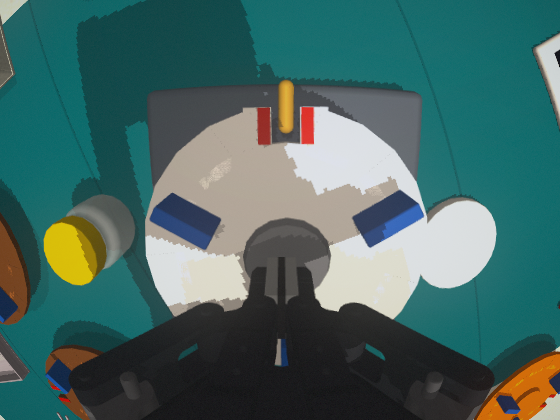

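View pics/s8.png

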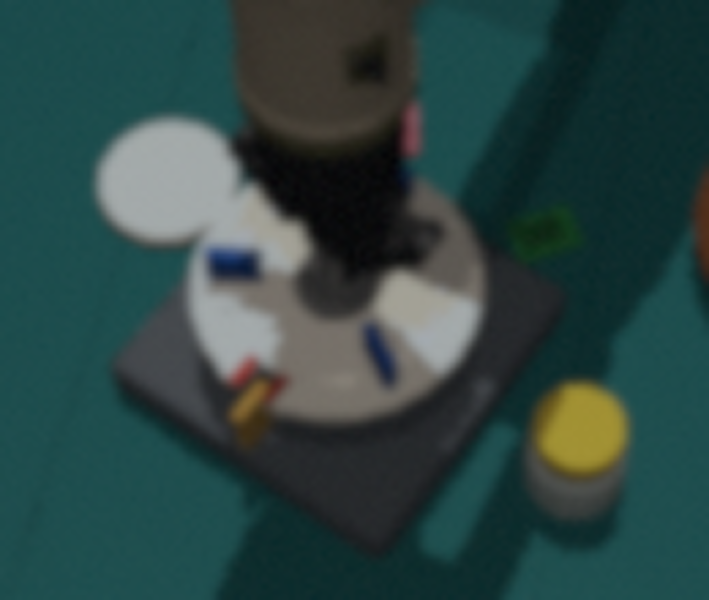

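Looking straight along the pin, it lies mid-notch: stripes at about u=264 and 308, pin at 286. The hub is at about u=287 against 282 for the finger, so I'll shift 2 mm along tool z and press down in small steps, watching the force.

```bash
python3 -m crank '[[0,2,2,0,0,0,1],[0,4,2,0,0,0,1],[0,6,2,0,0,0,1],[0,7,2,0,0,0,1],[0,8,2,0,0,0,1],[0,9,2,0,0,0,1],[0,10,2,0,0,0,1],[0,10,2,0,0,0,1]]'
python3 - <<'E'
from h import *
s=sense(); print(s["tool_pos"].round(1),s["tcp_rot"].round(2),s["ft_force"].round(2))
E
```

```text
time: 16.27
tool_pos: [589.6, -75.8, 106.1]
tcp_rot: [-90.0, 0.0, 157.0]
ft_force: [-3.3, 0.5, 5.7]
finger_gap: 0.3
[589.6 -75.8 106.1] [-9.0000e+01  1.0000e-02  1.5702e+02] [-3.27  0.53  5.73]
```

```bash
python3 -m crank '[[0,1,0,0,0,0,1],[0,2,0,0,0,0,1],[0,3,0,0,0,0,1],[0,4,0,0,0,0,1],[0,4,0,0,0,0,1]]'
python3 - <<'E'
from h import *
s=sense(); print(s["tool_pos"].round(1),s["tcp_rot"].round(2),s["ft_force"].round(2))
p,d=snapshot("wrist"); cv2.imwrite("pics/w9.png",p[:,:,::-1])
E
```

```text
time: 16.9
tool_pos: [589.6, -75.8, 102.2]
tcp_rot: [-90.0, 0.0, 157.0]
ft_force: [-4.3, 1.1, 6.3]
finger_gap: -0.2
[589.6 -75.8 102.2] [-9.0000e+01  1.0000e-02  1.5702e+02] [-4.26  1.14  6.28]
```

View pics/w9.png

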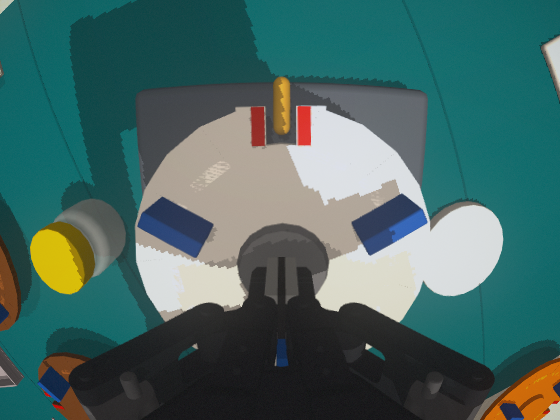

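The pin at (282,107) is still centred between the stripes at (258,126) and (304,126), and the force is a steady 6 N as the collar slides. I'll continue down.

```bash
python3 -m crank '[[0,1,0,0,0,0,1],[0,2,0,0,0,0,1],[0,3,0,0,0,0,1],[0,3.5,0,0,0,0,1],[0,3.5,0,0,0,0,1]]'
python3 - <<'E'
from h import *
s=sense(); print(s["tool_pos"].round(1),s["tcp_rot"].round(2),s["ft_force"].round(2))
E
```

```text
time: 17.58
tool_pos: [589.6, -75.8, 99.1]
tcp_rot: [-90.0, 0.0, 157.0]
ft_force: [-6.0, 1.6, 9.9]
finger_gap: -0.1
[589.6 -75.8  99.1] [-9.0000e+01  1.0000e-02  1.5702e+02] [-5.99  1.59  9.85]
```

```bash
python3 -m crank '[[0,0.5,0,0,0,0,1],[0,1,0,0,0,0,1],[0,1,0,0,0,0,1]]'
python3 - <<'E'
from h import *
s=sense(); print(s["tool_pos"].round(1),s["tcp_rot"].round(2),s["ft_force"].round(2))
E
```

```text
time: 17.95
tool_pos: [589.6, -75.7, 99.0]
tcp_rot: [-90.0, 0.0, 157.0]
ft_force: [-9.9, 1.5, 16.4]
finger_gap: 0.0
[589.6 -75.7  99. ] [-9.0000e+01  1.0000e-02  1.5702e+02] [-9.91  1.54 16.41]
```

It has gone stiff at TCP z of 99.0, which is where the seated hub top (80) plus 19 should be. I'll add a little more to be sure of the seat, then lift off and check.

```bash
python3 -m crank '[[0,0.5,0,0,0,0,1],[0,1.2,0,0,0,0,1],[0,1.2,0,0,0,0,1]]'
python3 - <<'E'
from h import *
s=sense(); print(s["tool_pos"].round(1),s["ft_force"].round(2))
E
python3 -m crank '[[0,0,0,0,0,0,1],[0,-5,0,0,0,0,1],[0,-20,0,0,0,0,1],[0,-50,0,0,0,0,1],[0,-85,0,0,0,0,1],[0,-105,0,0,0,0,1],[0,-107,0,0,0,0,1],[0,-107,0,0,0,0,1]]'
python3 - <<'E'
from h import *
s=sense(); print(s["tool_pos"].round(1),s["tcp_rot"].round(2),s["ft_force"].round(2))
pose=np.r_[s["tool_pos"],s["tcp_rot"]]
p,d=snapshot("wrist"); cv2.imwrite("pics/w10.png",p[:,:,::-1]); np.save("pics/w10_p.npy",p); np.save("pics/w10_d.npy",d); np.save("pics/w10_pose.npy",pose)
q,d=snapshot("scene"); cv2.imwrite("pics/s10.png",cv2.resize(q[195:305,195:325,::-1],(709,600),interpolation=cv2.INTER_CUBIC)); np.save("pics/s10_d.npy",d); np.save("pics/s10_p.npy",q)
E
```

```text
time: 18.32
tool_pos: [589.7, -75.7, 98.9]
tcp_rot: [-90.0, 0.0, 157.0]
ft_force: [-14.1, 3.3, 26.8]
finger_gap: 0.1
[589.7 -75.7  98.9] [-14.14   3.34  26.8 ]
time: 19.32
tool_pos: [589.0, -75.7, 201.4]
tcp_rot: [-90.0, -0.1, 157.0]
ft_force: [-0.1, -0.4, -0.9]
finger_gap: 0.3
[589.  -75.7 201.4] [-8.9980e+01 -9.0000e-02  1.5701e+02] [-0.14 -0.45 -0.91]
```

View pics/w10.png

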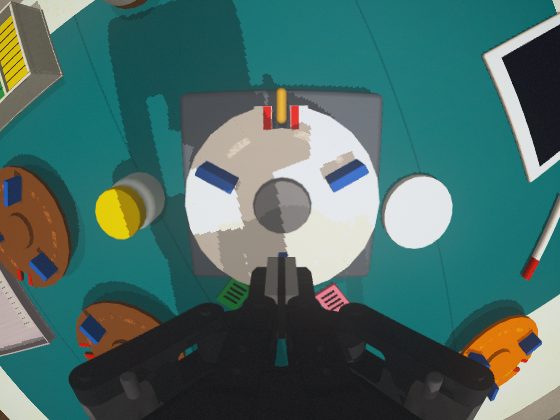

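View pics/s10.png

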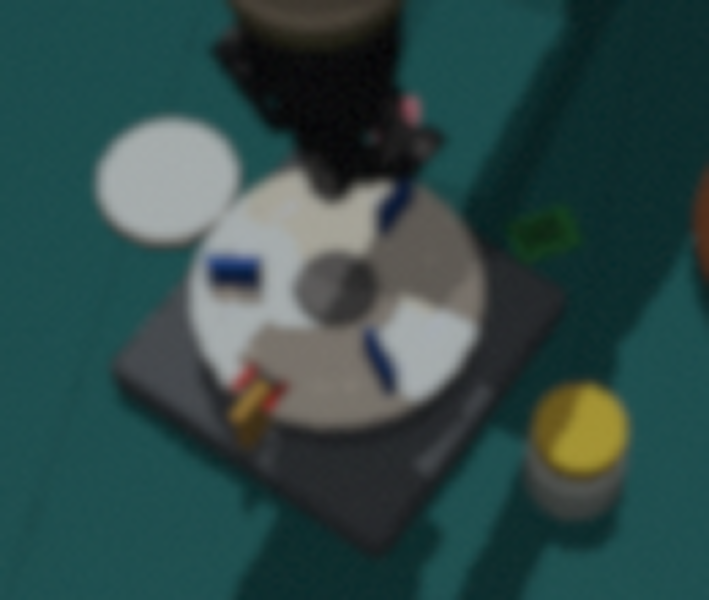

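The wrist view shows the pin at (282,105) between the red stripes at (267,118) and (294,118). The disc looks level in the scene view. I'll check height and tilt from the depth images, using the housing's top (30 mm) as reference.

```bash
cat >> h.py <<'E'
def wcloud(pose,d):
    m=camera_model("wrist");K=np.array(m["K"]);HE=np.array(m["hand_eye"]);R,t=wpose(pose)
    v,u=np.mgrid[0:d.shape[0],0:d.shape[1]]; a=np.stack([(u-K[0,2])/K[0,0],(v-K[1,2])/K[0,0]],-1); th=np.hypot(a[...,0],a[...,1])
    s=np.where(th>1e-9,np.tan(th)/np.maximum(th,1e-9),1.0)
    c=np.dstack([a*s[...,None],np.ones_like(th)])*d[...,None]
    return (c@HE[:3,:3].T+HE[:3,3])@R.T+t
def ccloud(cam,d):
    m=camera_model(cam);K=np.array(m["K"]);R=np.array(m["R"]);t=np.array(m["t"]).ravel()
    v,u=np.mgrid[0:d.shape[0],0:d.shape[1]]; c=np.dstack([(u-K[0,2])/K[0,0],(v-K[1,2])/K[1,1],np.ones(d.shape)])*d[...,None]
    return (c-t)@R
def plane(P,lo,hi,C,r0,r1,name):
    q=P.reshape(-1,3); r=np.hypot(q[:,0]-C[0],q[:,1]-C[1]); k=(r>r0)&(r<r1)&(q[:,2]>lo)&(q[:,2]<hi); q=q[k]
    for _ in range(3):
        A=np.c_[q[:,:2]-C,np.ones(len(q))]; s=np.linalg.lstsq(A,q[:,2],rcond=None)[0]; e=np.abs(q[:,2]-A@s); q=q[e<3*np.median(e)+.3]
    print(name,"n",len(q),"z at axis %.2f tilt %.4f (gx %.4f gy %.4f) sd %.2f"%(s[2],np.hypot(s[0],s[1]),s[0],s[1],e.std()))
E
python3 - <<'E'
from h import *
C=np.array([590.0,-74.5])
d=np.load("pics/w10_d.npy"); pose=np.load("pics/w10_pose.npy"); P=wcloud(pose,d)
plane(P,60,92,C,26,76,"wrist disc"); plane(P,64,95,C,0,19,"wrist hub"); plane(P,20,40,C,84,130,"wrist housing"); plane(P,-12,12,C,140,200,"wrist bench")
d=np.load("pics/s10_d.npy"); P=ccloud("scene",d); C2=np.array([591.5,-76.5])
plane(P,60,92,C2,26,76,"scene disc"); plane(P,64,95,C2,0,19,"scene hub"); plane(P,20,40,C2,90,130,"scene housing")
d=np.load("pics/scene0_d.npy"); P=ccloud("scene",d); plane(P,66,98,C2,26,76,"scene START disc"); plane(P,20,40,C2,90,130,"scene START housing")
d=np.load("pics/w1_d.npy"); P=wcloud(np.load("pics/w1_pose.npy"),d); plane(P,66,98,C,26,76,"wrist START disc"); plane(P,20,40,C,90,130,"wrist START housing")
p=np.load("pics/w10_p.npy"); analyse(p,pose,(175,75,392,300),zoff=8)
cv2.imwrite("pics/w10c.png",cv2.resize(p[75:145,240:330,::-1],(720,560),interpolation=cv2.INTER_CUBIC))
E
```

```text
wrist disc n 18788 z at axis 74.04 tilt 0.0012 (gx 0.0010 gy -0.0006) sd 0.36
wrist hub n 1676 z at axis 79.76 tilt 0.0032 (gx -0.0030 gy -0.0010) sd 0.35
wrist housing n 7591 z at axis 29.61 tilt 0.0009 (gx 0.0008 gy -0.0004) sd 0.48
wrist bench n 31565 z at axis 0.51 tilt 0.0002 (gx -0.0000 gy -0.0002) sd 0.42
scene disc n 1323 z at axis 74.65 tilt 0.0033 (gx 0.0018 gy -0.0028) sd 1.09
scene hub n 112 z at axis 80.55 tilt 0.0301 (gx 0.0130 gy -0.0271) sd 0.94
scene housing n 719 z at axis 29.75 tilt 0.0054 (gx -0.0049 gy -0.0021) sd 1.42
scene START disc n 1395 z at axis 82.64 tilt 0.0012 (gx -0.0012 gy 0.0001) sd 1.08
scene START housing n 719 z at axis 29.85 tilt 0.0032 (gx -0.0028 gy -0.0014) sd 1.33
wrist START disc n 15319 z at axis 82.03 tilt 0.0006 (gx 0.0006 gy 0.0001) sd 0.36
wrist START housing n 4545 z at axis 29.51 tilt 0.0006 (gx 0.0005 gy 0.0003) sd 0.51
axis [589.5 -76. ] rim r 80.5 n 54 stripe gap 21.1
notch r 70.6 ang -22.18 | pin n 332 r 79.8 ang -22.59 | turn needed -0.41
```

View pics/w10c.png

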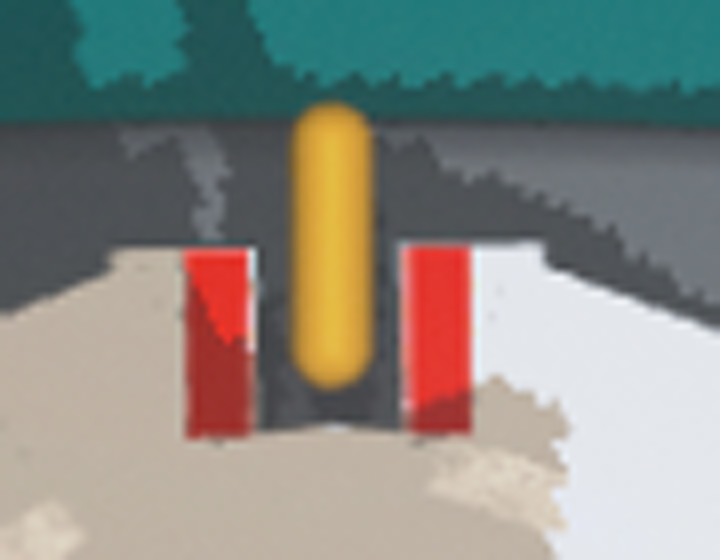

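Seated: the disc top is at 74.0 mm (82.0 at the start, so 8.0 mm lower), tilt is about 0.001 rad, and the notch is centred on the pin within about 0.5 mm. I'll do a quick check that the other items have not moved, then hand in.

```bash
python3 - <<'E'
from h import *
a=np.load("pics/scene0_p.npy"); b=np.load("pics/s10_p.npy")
def cen(p,f,roi):
    hsv=cv2.cvtColor(p,cv2.COLOR_RGB2HSV); H,S,V=[hsv[...,i].astype(int) for i in range(3)]
    bl=blobs(f(H,S,V),roi,3)[0]; return max(bl)[1] if bl else None
for n,f,roi,z in (("jar",lambda H,S,V:(H>22)&(H<34)&(S>130)&(V>80),(285,260,325,295),65),
  ("lid",lambda H,S,V:(S<60)&(V>110),(208,212,242,242),11),
  ("green",lambda H,S,V:(H>40)&(H<75)&(S>120),(282,228,305,246),6),
  ("pink",lambda H,S,V:((H>160)|(H<6))&(S>70)&(V>70),(255,208,280,232),6),
  ("marker",lambda H,S,V:((H>172)|(H<8))&(S>120)&(V>60),(185,172,210,192),8),
  ("tablet",lambda H,S,V:(V<45),(105,212,178,255),8),
  ("forceps",lambda H,S,V:(S<70)&(V>100),(395,205,430,245),4)):
    ca,cb=cen(a,f,roi),cen(b,f,roi)
    if ca and cb: A,B=onplane("scene",ca,z)[0],onplane("scene",cb,z)[0]; print(n,ca,cb,"moved %.1f mm"%np.hypot(*(A-B)[:2]))
    else: print(n,ca,cb)
s=sense(); print(s["time"],s["tool_pos"].round(1),s["ft_force"].round(2),s["qd"].round(2))
E
```

```text
jar [300.7, 273.6] [300.8, 273.6] moved 0.3 mm
lid [226.8, 228.7] [227.3, 228.9] moved 1.9 mm
green [294.3, 237.5] [294.2, 237.6] moved 0.5 mm
pink [267.0, 217.9] [269.5, 215.0] moved 14.3 mm
marker [196.1, 182.7] [196.0, 183.1] moved 1.8 mm
tablet [139.7, 233.4] [139.7, 233.4] moved 0.0 mm
forceps [416.8, 214.1] [416.1, 215.1] moved 5.2 mm
19.425 [588.6 -75.6 200.6] [-0.36  0.63 -0.14] [ 0.03  0.11 -0.18 -0.07  0.09  0.06]
```

The pink blob is partly hidden by the gripper in that picture, so its 14 mm is not reliable. I'll compare it from the unobstructed wrist view w5 against the start, then hand in.

```bash
python3 - <<'E'
from h import *
p=np.load("pics/w5_p.npy"); pose=np.load("pics/w5_pose.npy"); t=np.load("pics/top0_p.npy")
def pk(p,roi):
    hsv=cv2.cvtColor(p,cv2.COLOR_RGB2HSV); H,S,V=[hsv[...,i].astype(int) for i in range(3)]
    x0,y0,x1,y1=roi; m=np.zeros(p.shape[:2],bool); m[y0:y1,x0:x1]=((((H>160)|(H<4))&(S>50)&(V>90)))[y0:y1,x0:x1]; ys,xs=np.nonzero(m); return [xs.mean(),ys.mean()]
print("pink start",onplane("top",pk(t,(288,203,314,226)),6).round(1),"w5",wplane(pose,pk(p,(340,235,390,285)),6).round(1))
print(hand_in())
E
```

```text
pink start [[437.6 -75.7   6. ]] w5 [[438.7 -76.8   6. ]]
the job is handed in; nothing more can be done
None
```

The carousel is seated on the turner with the pin in its notch, and I handed the job in at about 19.4 s with the gripper clear above it; no verdict comes back.

**What I did:** With the jaws shut, I pushed blue fin2 about 145° anticlockwise around the spindle axis. Two small nudges on fin1 then lined the notch up with the pin. I pressed the hub down in small steps until it went stiff at TCP z of 99 mm. I finished with about 27 N down before lifting straight off.

**Last checks:**
- **Height:** the disc's top face is at 74.0 mm by wrist depth, against 82.0 mm at the start, so it is 8 mm lower as required. The scene camera gives 74.65 mm, also 8 mm down.
- **Level:** disc tilt is 0.001 rad by the wrist camera and 0.003 rad by the scene camera. The scene camera's hub patch gave 0.03 rad, but that is only 112 noisy points and I discounted it.
- **Notch on pin:** they agree within about 0.4°, or 0.5 mm.
- **Axis position:** the views differ by 2 to 4 mm, which is calibration spread, so this does not prove centring to 3 mm. The seated disc sits on its spindle.
- **Other items:** jar, jar lid, green cassette, marker and tablet moved less than 2 mm by image.
- **Readings I don't trust:** the scene camera suggested 14 mm for the pink cassette, but the gripper was partly in the way. An unobstructed view from before the last nudges and the press put it within 1.6 mm of its start. The forceps read 5 mm, with no contact there, most likely from changed shadow.

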